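# Lock an injector in the assembly holder

## Task

Clamp the injector with the green connector in the assembly holder: pull the holder's red locking knob fully out until it clicks and stays out, take the injector from the rack and lay it gently in the holder's two V-saddles, nozzle end in the saddle with the bolt and the fuel inlet pointing up, then push the knob fully home so that the bolt locks it down. Leave the injector with the black connector, the oil bottle, the bowl and the spare nozzle nut where they are.

Things in the scene. Friction and masses are not known exactly. Their poses are not given: they have to be found in the camera images.
- lock_knob (a joint): Travel of the red knob and its 10 mm locking bolt: 0 m = home (bolt across the slot), 0.032 m = fully out (slot free). An over-centre spring holds it at both ends: about 4 N there, rising to 10 N on the way, nothing half-way (16 mm), and beyond half-way it pushes the knob on to the other end by itself; friction about 1.5 N on top.
- knob_grip (a point): Centre of the red knob, a cylinder of diameter 28 mm, 24 mm long, its axis level along the holder's x, 63 mm above the bench. It pulls out along the holder's -x (roughly towards the robot). Axes as holder_seat. Home, its back face is 4 mm from the fixed guide barrel and its 20 mm wide housing. Nothing stands beside it; 37 mm free below it.
- holder_seat (a point): Where the seated injector's centre belongs, 47 mm above the bench, between the holder's two saddles. Axes: x = opposite to the way the knob pulls out; y = along the injector, nozzle end +; z up. Green base plate 110 (x) x 130 (y) x 12 mm. White pad 18 mm wide (x) ends 13.8 mm below this point; 35 mm of depth beside it. Injector has 8 mm play either way along y.
- head_saddle (a point): On the seat's axis in the middle of the head saddle (39 mm to -y of the seat, 18 mm thick along y): 90-degree V for the injector's 28 mm collar, 34 mm wide at its mouth, cheeks 9 mm thick that rise to 6 mm above this point. Axes as holder_seat.
- bolt_saddle (a point): On the seat's axis in the middle of the bolt saddle (42 mm to +y of the seat, 24 mm thick along y): V for the 19 mm nozzle nut between upright cheeks 26 mm apart and 10 mm thick that rise to 28 mm above this point. The bolt crosses with its axis 16 mm above this point. Axes as holder_seat.
- injector_center (a point): Injector with green connector: its centre, on its axis at the middle of the wrench flats (balanced, best grip: 26 mm wide in x, 26 high, y -22 to 22 mm). Axes: y to the nozzle, z to the inlet, x across. Axis level, 40 mm above the bench in the rack, inlet up; 30 mm of depth to the rack's base. Steel, 0.42 kg +-15 %. Nozzle nut diameter 19, y 30 to 80; tip to y 102 mm.
- injector: The same injector as a whole, origin and axes as injector_center. Towards its head: collar diameter 28 mm (y -50 to -22), with an upright inlet stub, diameter 14 mm, at y -36 that ends 40 mm above the axis; brass nut diameter 26 mm; green connector to y -92 mm, 23 mm above the axis.
- injector_black_center (a point): Centre of the other injector, of the same size and pose but with a black connector, 80 mm across from the first in the same rack (which is in which place varies). Stays where it is.
- rack: Blue rack, base plate 170 (x) x 112 (y) x 10 mm, fixed to the bench; origin at the centre of its underside. Two places at x -40 and +40 mm, injectors along y, nozzle to +y, in black V-supports that rise to 44 mm above the bench (y -45 to -33 and 36 to 48 mm), with a pad 18 mm wide (x) under the flats.
- oil_bottle: Loose yellow bottle with a black cap, diameter 54 mm, 150 mm tall, upright behind the work area; origin at the centre of its foot. Stays where it is.
- parts_cup: Loose steel bowl, diameter 80 mm, 55 mm tall, at the right; origin at the centre of its foot. Stays where it is.
- nozzle_nut: Spare nozzle nut, a dark steel tube of diameter 19 mm and 50 mm tall standing loose at the right; origin at the centre of its foot. Stays where it is.
Mind the look-alikes: they are no part of the job. What is shaped like the injector but brown or orange is not meant.

How it is judged:
By the outcome, as a careful person would: the job done as asked, in the order asked, and still so for the second after the job is handed in, with the robot touching nothing.
It also fails if it takes over 64 s, if anything falls off the work surface, if the arm or the gripper's body presses on something with over 40 N, if the wrist force passes 120 N, or if a joint passes its speed limit or range.

## Robot

A 6-joint arm with a two-finger parallel gripper is mounted at the origin on the work surface. World frame = base frame: x ahead of the robot, y to its left, z up, the work surface at z = 0. Lengths are in m, angles in degrees, forces in N, time in s.
With the tool pointing down it reaches from about 0.35 to 0.875 m from the base axis. Payload 4.2 kg.
Tool frame: the origin (TCP) lies between the finger pads; the fingertips stand 11 mm ahead of it and the grasp point (between the pads) lies 8 mm behind it; z points along the fingers, y is the direction in which the jaws open and shut (so a half turn about z gives the same grasp; the last joint's range is limited). The gripper opens to 87 mm and grips with 3 to 60 N. Pads are 19 mm wide; open, the fingers measure 117 mm over their backs; the gripper's body (75 mm by 190 mm) begins 51 mm behind the grasp point.
Start: joints at [84.546, 22.042, 0.453, 0, -68.411, -14.817], TCP at [0.217, 0.586, 0.234] pointing down, gripper open.
Joint ranges: [-179.83, 179.83], [-69.29, 118.12], [-61.27, 80.66], [-181.25, 117.63], [-171.15, -9.14], [-177.46, 177.46]. Speed limits (degrees/s): [159.86, 159.86, 180, 180, 180, 180].

## Interface

Orientations are given as a 3x3 rotation matrix whose columns are the frame's x, y, z axes.
In Python, from station import sense, capture, get_calibration, finish_job, search_frame, cut_out gives the robot as it stands.
- The arm moves only by the tool arm_command, never from a script. Its argument "rows" is a list of rows, each an object with "fingers": the opening in per cent of the stroke, from 0 (shut) to 100 (fully open); "travel": the shift along the tool's x, y, z in cm, a list of three; "roll": the turn about the tool's z in degrees. A call has 1 to 10 rows; each row is the pose to reach, as a shift and turn from the pose commanded when the call began, along the tool's axes at that moment; what a row does not reach only later rows make up. A row lasts 1/10 s, in which the tool goes at most 50 mm and 8.59 degrees, less where a joint would pass 70% of its speed; a pose out of reach is approached as far as the arm can. A call with a gripper value outside its range is refused whole. The fingers move at their own pace and stop on an object; the grip force is fixed at half the most. Time passes only in rows, so rows that repeat a pose let the fingers close. It gives the time, the measured TCP pose, the force and the opening at its end, in the units of the state.
- sense(): the state, without advancing time (a new reading comes with each control period).
- capture(name): name is "side" or "top" or "wrist"; returns (picture, depth): 400x640x3 uint8, red, green, blue; 400x640 float32, m along the optical axis (not along the pixel's ray), 0 where there is no reading.
- get_calibration(name): a dict with "fov_y" (degrees; the focal length in pixels is half the picture's height over the tangent of half this angle, whatever the lens; pixels are square), "cx", "cy" (the principal point, pixels), "distortion" ([k1, k2, p1, p2, k3] as OpenCV has them; the pictures are not rectified), "origin" and "attitude" of the camera in the world; the wrist camera has in their place "mount" (4x4, takes a point from camera to tool coordinates, whose origin is the TCP and whose axes are the flange's). Camera axes: x right, y down, z forward; pixel columns grow to the right and rows downward; lengths in m; the calibration is good to about 2 mm. A picture is of the moment at which its call begins: read the wrist's pose just before it. get_calibration takes no time and is no camera call.
- finish_job(): hands the job in, once; it reports no verdict.
Trained networks look in the newest picture that a camera, given by its name, has taken for a name from the list of things; names that differ only in an ending like _2 or _b are one class to them, and where a whole thing is asked for, a point or a joint stands for the part that bears it (a point fixed in the world has none). Each returns a list of dicts, best first, with "p" (0 to 1); they miss things now and then, are a little off and sometimes report something else, mostly with a low value. They report only what shows in the picture. A call takes as long as a camera call. They do not tell look-alikes from the thing itself.
- search_frame(camera, label): "position" ([x, y, z] in m, in world coordinates, good to about 4 mm: the middle of the surface that is visible of it).
- cut_out(camera, label): "mask" (400x640 bool, what is visible of it).
The state is a dict: "time_s": time; "joints": joint angles; "joint_velocities": joint speeds; "effort": joint torques, N m; "tcp_pos": TCP position; "ee_rot": TCP orientation; "wrist_force": force on the tool from outside, world axes, zero at the start; "moment": the same for the moment, N m; "gripper_width": opening from 0.0 (shut) to 1.0 (fully open).
Only numpy, scipy, OpenCV 4.12 (cv2) and the standard library are available. Lean on these libraries where they do the work, as an engineer would, in place of code of your own. Each camera call takes 0.05 s, during which the arm holds its last target. There are 200 camera calls.

## Working session

There is one attempt and no reset: what is moved stays moved. The work goes in short steps, Python scripts to look and compute and a tool call to move; the robot and the scene stay as the last step left them, time stands still between calls to the robot, and variables do not carry over. Pictures are saved under pics/ and viewed, about 8 in all and at most 12, crops included, and the job is handed in when it is done.

Besides the shell and the picture viewer there is one more tool, called after "Call:" in YAML: its name, and indented under it one key for each argument. arm_command: Moves the arm, as the interface text tells. Its arguments: {"type":"object","properties":{"rows":{"type":"array","items":{"type":"object","properties":{"fingers":{"type":"number"},"travel":{"type":"array","items":{"type":"number"}},"roll":{"type":"number"}}}}},"required":["rows"]}

```bash
mkdir -p pics; ls; cat > h.py <<'E'
import numpy as np, cv2
from station import sense, capture, get_calibration, finish_job, search_frame, cut_out
def K(c):
    f=200/np.tan(np.radians(c["fov_y"])/2)
    return np.array([[f,0,c["cx"]],[0,f,c["cy"]],[0,0,1]])
def pose(name,s=None):
    c=get_calibration(name)
    if "mount" in c:
        M=np.array(c["mount"]); s=s or sense()
        R=np.array(s["ee_rot"]); t=np.array(s["tcp_pos"])
        return c,R@M[:3,:3],R@M[:3,3]+t
    return c,np.array(c["attitude"]),np.array(c["origin"])
def world(name,uv,d,s=None):
    "pixels (N,2), depth along the axis (N,) -> world"
    c,R,o=pose(name,s)
    n=cv2.undistortPoints(np.asarray(uv,float).reshape(-1,1,2),K(c),np.array(c["distortion"])).reshape(-1,2)
    return (np.c_[n,np.ones(len(n))]*np.asarray(d)[:,None])@R.T+o
def cloud(name,depth,mask=None,s=None):
    m=depth>0
    if mask is not None: m&=mask
    v,u=np.nonzero(m)
    return world(name,np.c_[u,v],depth[v,u],s),np.c_[u,v]
def pix(name,P,s=None):
    c,R,o=pose(name,s); 
    q=(np.asarray(P,float).reshape(-1,3)-o)@R
    return cv2.projectPoints(q,np.zeros(3),np.zeros(3),K(c),np.array(c["distortion"]))[0].reshape(-1,2)
def save(n,img): cv2.imwrite(f"pics/{n}.png",img[...,::-1])
E
python3 - <<'E'
from h import *
s=sense(); print(s)
ims=[]
for n in ["top","side"]:
    p,d=capture(n); np.savez(f"{n}0.npz",p=p,d=d); ims.append(p)
    print(n,get_calibration(n))
    for l in ["lock_knob","holder_seat","injector","rack","oil_bottle","parts_cup","nozzle_nut"]:
        try: print(l,[(np.round(r["position"],3).tolist(),round(r["p"],2)) for r in search_frame(n,l)])
        except Exception as e: print(l,e)
save("top0",ims[0]);save("side0",ims[1])
E
```

```text
pics
{'time_s': 0.0, 'joints': array([ 8.45440727e+01,  2.20901329e+01,  3.78197661e-01, -2.79841684e-02,
       -6.84121779e+01, -1.48168602e+01]), 'joint_velocities': array([ 0.02854474, -0.01215466, -0.06829161,  0.00806359, -0.02034312,
       -0.05056263]), 'effort': array([ 8.48573086e-05, -3.90666211e+01,  1.87401885e+01,  4.21973437e+00,
        1.08854947e-02, -1.94507779e-04]), 'tcp_pos': array([0.21633711, 0.58572991, 0.23245801]), 'ee_rot': array([[ 9.37991193e-01, -3.46658461e-01, -6.58055168e-04],
       [-3.46659066e-01, -9.37988820e-01, -2.11314727e-03],
       [ 1.15291989e-04,  2.21023432e-03, -9.99997551e-01]]), 'wrist_force': array([ 0.46520513, -0.23363108, -0.20143705]), 'moment': array([-0.02096849, -0.02597462, -0.02267976]), 'gripper_width': 0.9992267213036182}
top {'fov_y': 51.120471532643265, 'cx': 318.1448791343099, 'cy': 196.7234907395046, 'distortion': array([-0.03916569,  0.        ,  0.        ,  0.        ,  0.        ]), 'origin': array([ 0.38255256, -0.11879654,  1.19857064]), 'attitude': array([[ 0.02678301, -0.99084319,  0.13233456],
       [-0.99
[... 601 characters left out ...]
]), 'origin': array([ 0.20263613, -1.02777053,  0.8583152 ]), 'attitude': array([[ 0.94633989, -0.18845412,  0.26253735],
       [-0.3227372 , -0.59327783,  0.73747008],
       [ 0.01677831, -0.78262792, -0.62226363]])}
lock_knob [([0.56, -0.206, 0.016], 0.5), ([0.503, -0.186, 0.071], 0.45)]
holder_seat [([0.558, -0.202, 0.021], 0.96)]
injector [([0.327, 0.273, 0.018], 0.7), ([0.325, -0.292, 0.031], 0.69), ([0.528, 0.122, 0.053], 0.59), ([0.398, -0.471, 0.035], 0.53)]
rack [([0.524, 0.142, 0.01], 0.64)]
oil_bottle [([0.76, 0.011, 0.075], 0.75), ([0.592, -0.477, 0.031], 0.61), ([0.56, -0.206, 0.019], 0.26)]
parts_cup [([0.592, -0.473, 0.031], 0.85), ([0.761, 0.01, 0.076], 0.51)]
nozzle_nut []
```

View pics/top0.png

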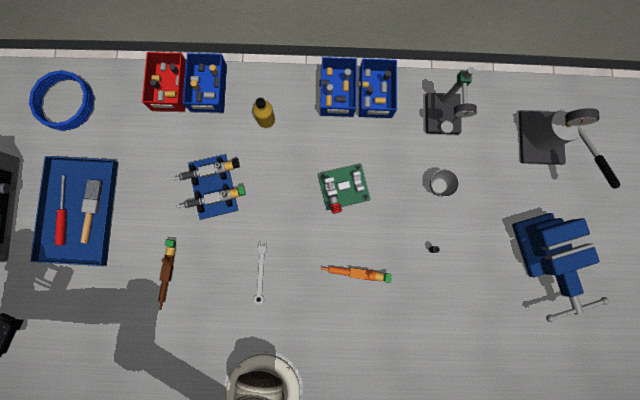

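View pics/side0.png

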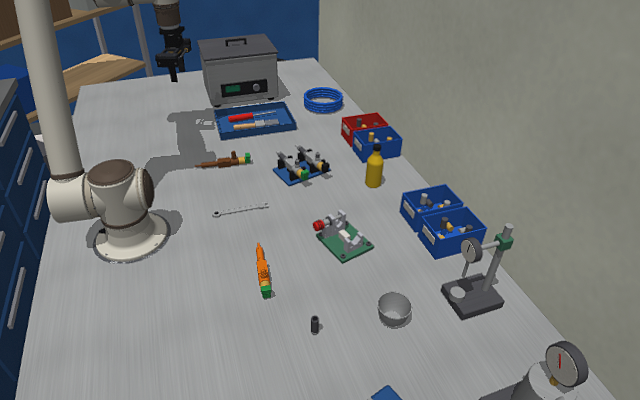

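Top picture: the candidates for the injector are the rack one with the green connector at (240,190), the rack one with the black connector at (235,163), the brown look-alike at (167,270) and the orange look-alike at (358,272). The rack one at (240,190) fits, being steel, in the rack and with a green connector. The holder is at (343,187), with its red knob at (335,208). Next I'll measure yaws and positions.

```bash
cat >> h.py <<'E'
def load(n):
    z=np.load(n); return z["p"],z["d"]
def hsv(p): return cv2.cvtColor(p,cv2.COLOR_RGB2HSV)
def rect(P):
    (c,sz,a)=cv2.minAreaRect((P[:,:2]*1000).astype(np.float32)); return np.round(np.array(c)/1000,4),np.round(sz,1),round(a,2)
E
python3 - <<'E'
from h import *
p,d=load("top0.npz"); h=hsv(p)
print(K(get_calibration("top"))[0,0])
P=np.full((400,640,3),np.nan); Q,uv=cloud("top",d); P[uv[:,1],uv[:,0]]=Q
H,S,V=h[...,0],h[...,1],h[...,2]
def box(a,b,c,e):
    m=np.zeros((400,640),bool); m[b:e,a:c]=1; return m
g=box(312,155,375,215)&(H>40)&(H<90)&(S>60)&(P[...,2]<.03)
print("base",rect(P[g]),np.nanmedian(P[g][:,2]))
r=box(312,195,350,220)&((H<8)|(H>172))&(S>120)
print("knob",r.sum(),np.nanmean(P[r],0),P[r].min(0),P[r].max(0))
b=box(180,145,250,225)&(H>95)&(H<125)&(S>80)&(P[...,2]<.03)
print("rack",rect(P[b]),np.nanmedian(P[b][:,2]))
for nm,bx in [("green",(170,180,250,215)),("black",(165,150,250,182))]:
    m=box(*bx)&(P[...,2]>.044); q=P[m]; c=q.mean(0); u,s,v=np.linalg.svd(q[:,:2]-c[:2],full_matrices=False)
    print(nm,m.sum(),c,v[0],np.degrees(np.arctan2(v[0,1],v[0,0])), ((q[:,:2]-c[:2])@v[0]).min(),((q[:,:2]-c[:2])@v[0]).max())
gc=box(225,180,250,200)&(H>40)&(H<90)&(S>90); print("gconn",P[gc].mean(0))
E
```

```text
418.17674418696265
base (array([ 0.574 , -0.2107]), array([109.3, 128.5]), 15.24) 0.012957412059744433
knob 86 [ 0.50438099 -0.1846108   0.07300639] [ 0.49239326 -0.19748323  0.01800461] [ 0.51889313 -0.17228846  0.08182858]
rack (array([0.5632, 0.1666]), array([168.9, 111.8]), 15.09) 0.011023663291336194
green 610 [0.52750634 0.1476219  0.05328653] [ 0.23234563 -0.97263328] -76.56479159749186 -0.10822850597727898 0.08459445842250161
black 585 [0.60425754 0.16652828 0.05361568] [ 0.24356711 -0.96988405] -75.90282964812131 -0.11156148193683636 0.0835550508203739
gconn [0.54604873 0.07499861 0.06214373]
```

```bash
cat >> h.py <<'E'
def plan(pos,yaw_y,ref=None):
    "travel (cm) and roll to TCP pos with tool y at yaw_y (deg, mod 180)"
    s=sense(); R=np.array(s["ee_rot"]); t=R.T@(np.array(pos)-s["tcp_pos"])*100
    a=np.degrees(np.arctan2(R[1,1],R[0,1])); r=(a-yaw_y+90)%180-90
    return np.round(t,2),round(r,2),"t=",round(s["time_s"],2)
E
python3 - <<'E'
from h import *
c=get_calibration("wrist"); print(c)
print(plan((.50,.13,.26),15)); print(plan((.50,.13,.26),105))
E
```

```text
{'fov_y': 64.7858048462878, 'cx': 324.0862664442375, 'cy': 200.65610565481524, 'distortion': array([-0.02734121,  0.        ,  0.        ,  0.        ,  0.        ]), 'mount': array([[ 8.85206663e-04, -9.62226899e-01, -2.72247333e-01,
         7.52268314e-02],
       [ 9.99999521e-01,  7.38317344e-04,  6.41980322e-04,
        -3.84759166e-04],
       [-4.16725807e-04, -2.72247771e-01,  9.62227092e-01,
        -1.50184045e-01],
       [ 0.00000000e+00,  0.00000000e+00,  0.00000000e+00,
         1.00000000e+00]])}
(array([42.4 , 32.98, -2.64]), np.float64(54.73), 't=', 0.8)
(array([42.4 , 32.98, -2.64]), np.float64(-35.27), 't=', 0.8)
```

```bash
python3 - <<'E'
from h import *
print(plan((.555,.16,.25),105))
E
```

```text
(array([46.52, 28.26, -1.64]), np.float64(-35.27), 't=', 0.8)
```

Call:
arm_command:
  rows:
    - {"travel":[3,3,0],"roll":-5,"fingers":100}
    - {"travel":[7,5,-1],"roll":-12,"fingers":100}
    - {"travel":[11,8,-1],"roll":-18,"fingers":100}
    - {"travel":[15,11,-1],"roll":-24,"fingers":100}
    - {"travel":[19,14,-1.5],"roll":-30,"fingers":100}
    - {"travel":[23,17,-1.5],"roll":-35.3,"fingers":100}
    - {"travel":[27,20,-1.5],"roll":-35.3,"fingers":100}
    - {"travel":[31,23,-1.5],"roll":-35.3,"fingers":100}
    - {"travel":[35,26,-1.5],"roll":-35.3,"fingers":100}
    - {"travel":[39,29,-1.5],"roll":-35.3,"fingers":100}

```text
time_s: 1.8
tcp_pos: [0.4825, 0.1775, 0.249]
ee_rot: [[0.966, 0.26, 0.001], [0.26, -0.966, 0.001], [0.001, -0.0, -1.0]]
wrist_force: [0.9, 1.4, 0.7]
gripper_width: 1.002
```

Call:
arm_command:
  rows:
    - {"travel":[3.5,2,0],"roll":0,"fingers":100}
    - {"travel":[6,3.4,0],"roll":0,"fingers":100}
    - {"travel":[6.5,3.6,0],"roll":0,"fingers":100}
    - {"travel":[6.5,3.6,0],"roll":0,"fingers":100}

```text
time_s: 2.2
tcp_pos: [0.5543, 0.161, 0.2479]
ee_rot: [[0.966, 0.258, -0.001], [0.258, -0.966, -0.0], [-0.001, 0.0, -1.0]]
wrist_force: [-0.4, 0.0, -0.1]
gripper_width: 1.0
```

```bash
python3 - <<'E'
from h import *
import pickle
s=sense(); p,d=capture("wrist"); np.savez("w1.npz",p=p,d=d); pickle.dump(s,open("w1.pkl","wb"))
save("w1",p); print(s["tcp_pos"],s["joint_velocities"].max())
E
```

```text
[0.55426219 0.16101973 0.24789815] 1.6739894898524883
```

View pics/w1.png

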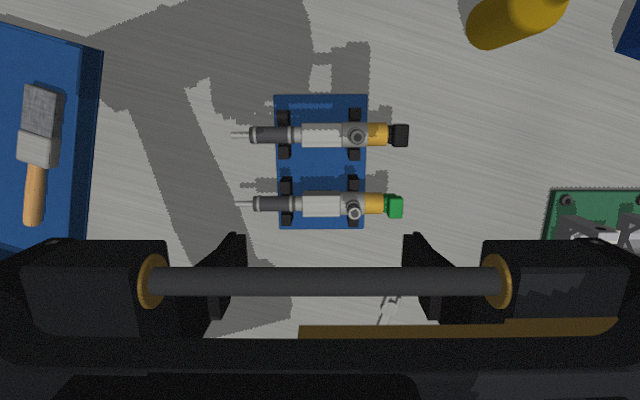

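```bash
cat > m1.py <<'E'
from h import *
import pickle
s=pickle.load(open("w1.pkl","rb")); p,d=load("w1.npz"); h=hsv(p); H,S,V=[h[...,i] for i in range(3)]
P=np.full((400,640,3),np.nan); Q,uv=cloud("wrist",d,None,s); P[uv[:,1],uv[:,0]]=Q
m0=np.zeros((400,640),bool); m0[85:232,225:415]=1
b=m0&(H>95)&(H<125)&(S>80)&(P[...,2]<.02)&(P[...,2]>.005)
r=rect(P[b]); print("rack",r,np.median(P[b][:,2]))
a=np.radians(15.0); ex=np.array([np.cos(a),np.sin(a)]); ey=np.array([-ex[1],ex[0]])
for nm,(r0,r1) in {"green":(185,225),"black":(115,155)}.items():
    m=np.zeros_like(m0); m[r0:r1,240:345]=1; q=P[m&(P[...,2]>.0455)]
    X=q[:,:2]@ex; Y=q[:,:2]@ey
    print(nm,"zmax",np.percentile(q[:,2],[50,90,99]))
    for y0 in np.arange(Y.min(),Y.max(),.01):
        k=(Y>=y0)&(Y<y0+.01)
        if k.sum()>8: print("  y %.3f x %.4f..%.4f mid %.4f ztop %.4f n%d"%(y0+.005,*np.percentile(X[k],[2,98]),np.percentile(X[k],[2,98]).mean(),np.percentile(q[k,2],95),k.sum()))
# rack-derived centre
c=r[0]; print("from rack", c-0.04*ex, "local", (c-0.04*ex)@ex,(c-0.04*ex)@ey)
# inlet (top z>0.07)
m=m0.copy(); m[:180]=0; q=P[m&(P[...,2]>.072)]; print("inlet",q.mean(0),q[:,:2].mean(0)@ex,q[:,:2].mean(0)@ey,len(q))
g=m0&(H>45)&(H<85)&(S>100); q=P[g]; print("conn",len(q),q.max(0),"Y",np.percentile(q[:,:2]@ey,[1,99]),"X",np.percentile(q[:,:2]@ex,[1,99]))
save("w1c",cv2.resize(p[85:235,225:415],None,fx=4,fy=4,interpolation=cv2.INTER_CUBIC))
E
python3 m1.py
```

```text
rack (array([0.5636, 0.168 ]), array([168.6, 111.1]), 15.25) 0.008951953554123981
green zmax [0.0511313  0.05262139 0.0535326 ]
  y -0.006 x 0.5361..0.5607 mid 0.5484 ztop 0.0535 n191
  y 0.004 x 0.5355..0.5610 mid 0.5482 ztop 0.0529 n204
  y 0.014 x 0.5357..0.5609 mid 0.5483 ztop 0.0531 n184
  y 0.024 x 0.5356..0.5609 mid 0.5483 ztop 0.0529 n205
  y 0.034 x 0.5355..0.5608 mid 0.5482 ztop 0.0529 n182
  y 0.044 x 0.5423..0.5544 mid 0.5483 ztop 0.0487 n82
  y 0.054 x 0.5412..0.5545 mid 0.5479 ztop 0.0491 n101
  y 0.064 x 0.5422..0.5544 mid 0.5483 ztop 0.0490 n87
  y 0.074 x 0.5423..0.5545 mid 0.5484 ztop 0.0489 n87
  y 0.084 x 0.5418..0.5547 mid 0.5482 ztop 0.0489 n99
  y 0.094 x 0.5413..0.5538 mid 0.5475 ztop 0.0492 n55
black zmax [0.05105841 0.05260809 0.05338575]
  y -0.005 x 0.6160..0.6403 mid 0.6282 ztop 0.0530 n209
  y 0.005 x 0.6160..0.6404 mid 0.6282 ztop 0.0531 n240
  y 0.015 x 0.6160..0.6404 mid 0.6282 ztop 0.0530 n215
  y 0.025 x 0.6160..0.6404 mid 0.6282 ztop 0.0531 n213
  y 0.035 x 0.6160..0.6404 mid 0.6282 ztop 0.0531 n178
  y 0.045 x 0.6219..0.6339 mid 0.6279 ztop 0.0489 n102
  y 0.055 x 0.6210..0.6339 mid 0.6274 ztop 0.0496 n110
  y 0.065 x 0.6220..0.6339 mid 0.6279 ztop 0.0487 n105
  y 0.075 x 0.6220..0.6339 mid 0.6279 ztop 0.0491 n108
  y 0.085 x 0.6209..0.6340 mid 0.6274 ztop 0.0492 n110
  y 0.095 x 0.6219..0.6339 mid 0.6279 ztop 0.0493 n47
from rack [0.52496297 0.15764724] local 0.5478773952737424 0.016405124996782816
inlet [0.53609814 0.12294473 0.07948062] 0.5496514760341985 -0.01999691754226987 164
conn 408 [nan nan nan] Y [nan nan] X [nan nan]
```

View pics/w1c.png

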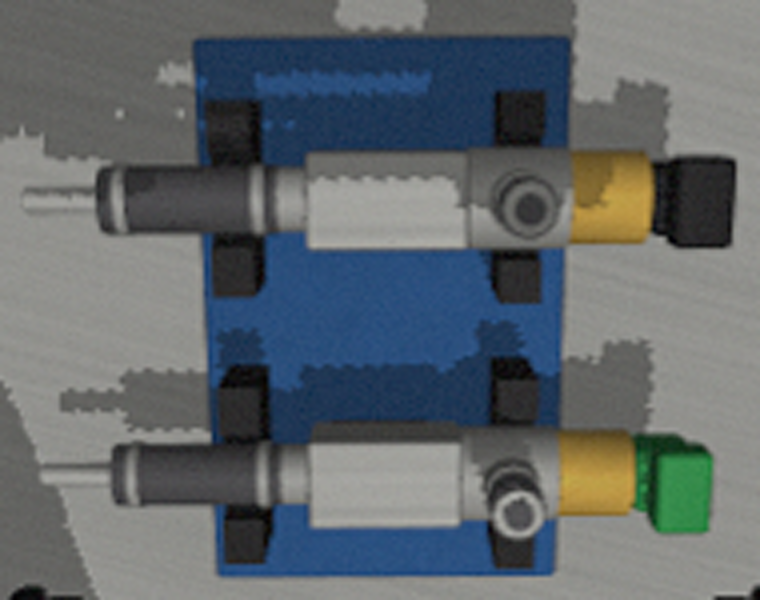

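The lower one is confirmed: a steel body and the green connector at crop (680,485). Its yaw is 15.0° and its centre is about (0.525, 0.1575, 0.040). On to the holder.

Call:
arm_command:
  rows:
    - {"travel":[-1,2.5,0],"roll":0,"fingers":100}
    - {"travel":[-2.2,7,0],"roll":0,"fingers":100}
    - {"travel":[-4,11.7,0],"roll":0,"fingers":100}
    - {"travel":[-5.6,16.4,0],"roll":0,"fingers":100}
    - {"travel":[-7.2,21,0],"roll":0,"fingers":100}
    - {"travel":[-8.8,25.7,0],"roll":0,"fingers":100}
    - {"travel":[-10.4,30,0],"roll":0,"fingers":100}
    - {"travel":[-11.5,33,0],"roll":0,"fingers":100}
    - {"travel":[-11.5,33.8,0],"roll":0,"fingers":100}
    - {"travel":[-11.5,33.8,0],"roll":0,"fingers":100}

```text
time_s: 3.25
tcp_pos: [0.5301, -0.1948, 0.2487]
ee_rot: [[0.966, 0.259, 0.0], [0.259, -0.966, 0.0], [0.0, -0.0, -1.0]]
wrist_force: [0.3, 0.7, -0.2]
gripper_width: 0.999
```

```bash
python3 - <<'E'
from h import *
import pickle
s=sense(); p,d=capture("wrist"); np.savez("w2.npz",p=p,d=d); pickle.dump(s,open("w2.pkl","wb"))
save("w2",p); print(s["tcp_pos"],s["time_s"])
h=hsv(p); H,S,V=[h[...,i] for i in range(3)]
P=np.full((400,640,3),np.nan); Q,uv=cloud("wrist",d,None,s); P[uv[:,1],uv[:,0]]=Q
ok=np.isfinite(P[...,2])
g=ok&(H>40)&(H<90)&(S>60)&(P[...,2]<.02)&(P[...,2]>.005)&(np.hypot(P[...,0]-.574,P[...,1]+.21)<.11)
r=rect(P[g]); print("base",r,np.median(P[g][:,2]))
a=np.radians(r[2]); ex=np.array([np.cos(a),np.sin(a)]); ey=np.array([-ex[1],ex[0]])
L=lambda q: np.c_[(q[:,:2]-r[0])@ex,(q[:,:2]-r[0])@ey,q[:,2]]
k=ok&((H<8)|(H>172))&(S>120)&(P[...,2]>.03)&(np.hypot(P[...,0]-.505,P[...,1]+.185)<.05)
q=L(P[k]); print("knob local pct",np.percentile(q,[1,5,50,95,99],axis=0).round(4))
hi=q[q[:,2]>np.percentile(q[:,2],70)]; print("knob crest",hi.mean(0),np.percentile(hi[:,0],[1,99]))
nb=ok&(P[...,2]>.02)&~k&(np.hypot(P[...,0]-.574,P[...,1]+.21)<.09); q=L(P[nb])
np.save("hold.npy",q)
# occupancy: maximal height grid 4mm
gx=np.arange(-.06,.06,.004); gy=np.arange(.07,-.07,-.004)
print("cols x",(gx*1000).round().astype(int)[::3])
for y in gy:
    print("%4d "%(y*1000)," ".join("%3d"%(1000*q[(abs(q[:,0]-x)<.002)&(abs(q[:,1]-y)<.002)][:,2].max()) if ((abs(q[:,0]-x)<.002)&(abs(q[:,1]-y)<.002)).any() else "  ." for x in gx))
E
```

```text
[ 0.53007578 -0.19480895  0.24873981] 3.25
base (array([ 0.5741, -0.2096]), array([108.9, 128.9]), 15.11) 0.010932894726028458
knob local pct [[-0.0716  0.0289  0.0607]
 [-0.0706  0.03    0.0656]
 [-0.0576  0.0417  0.0738]
 [-0.0486  0.054   0.0778]
 [-0.0124  0.0565  0.3522]]
knob crest [-0.05267779  0.04299483  0.11829175] [-0.07095335 -0.01225448]
cols x [-60 -48 -36 -24 -12   0  12  24  36  48]
  70    .   .   . 286 286 286 287 269 275   .   . 354 355 327 324   .   .   .   .   .   .   .   .   .   .   .   .   .   .   .
  66    .   .   .   .   .   .   .   .   .   .   . 354 355 325 324   .   .   .   .   .   .   .   .   .   .   .   .   .   .   .
  62    .   .   .   .   .   .   .   .   .   .   . 353 355 325 325   .   .   .   .   .   .   .   .   .   .   .   .   .   .   .
  57    .   .   .   .   .   .   .   .   .   .   . 353 355 325 324   .   .   .   .   .   .   .   .   .   .   .   .   .   .   .
  53   69  71  62  62   .   .   .   .  69  68  75 353 355 325 324  35  38  41  73  74  73  73   .   .   .   .   .   .   .   .
  49   74  75   .  57  67  68  68  68  71  73  74 353 355 325 325  3
[... 3011 characters left out ...]
34 331 339 331  32  35  40  53  52  52   .   .   .   .   .   .   .   .
 -50    .   .   .   .   . 331   .   .   .   .   . 332 332 332 332 331   .   .   .   .   .   .   .   .   .   .   .   .   .   .
 -54    .   .   .   .   .   .   .   .   .   .   . 328 330 331 332 331   .   .   .   .   .   .   .   .   .   .   .   .   .   .
 -58    .   .   .   .   .   .   .   .   .   .   .   .   .   .   . 327   .   .   .   .   .   .   .   .   .   .   .   .   .   .
 -62    .   .   .   .   .   .   .   .   .   .   .   .   .   .   . 322   .   .   .   .   .   .   .   .   .   .   .   .   .   .
 -66    .   .   .   .   .   .   .   .   .   .   .   .   .   .   .   .   .   .   .   .   .   .   .   .   .   .   .   .   .   .
```

View pics/w2.png

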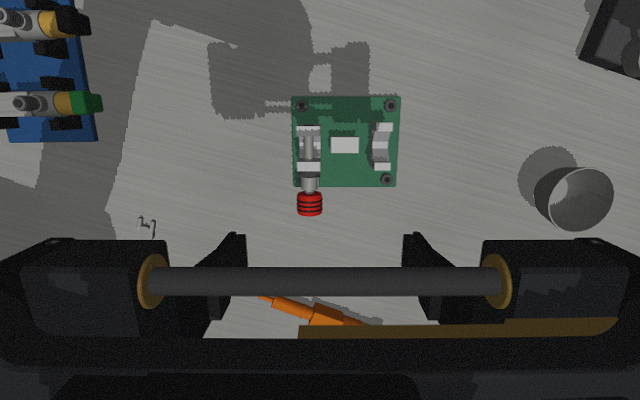

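```bash
python3 - <<'E'
from h import *
import pickle
q=np.load("hold.npy"); q=q[q[:,2]<.09]
pc=lambda v:np.percentile(v,[1,99]).round(4)
t=q[(q[:,2]>.0715)&(q[:,1]>.02)&(q[:,1]<.06)]; f=t[t[:,0]>.005]; n=t[(t[:,0]<-.01)&(t[:,0]>-.03)]
print("bolt far cheek x",pc(f[:,0]),"y",pc(f[:,1]),"near x",pc(n[:,0]),"y",pc(n[:,1]))
t=q[(q[:,2]>.050)&(q[:,1]<-.02)&(q[:,2]<.06)]; f=t[t[:,0]>.005]; n=t[t[:,0]<-.01]
print("head far x",pc(f[:,0]),"y",pc(f[:,1]),"near x",pc(n[:,0]),pc(n[:,1]))
t=q[(abs(q[:,2]-.033)<.003)&(abs(q[:,1])<.024)]; print("pad x",pc(t[:,0]),"y",pc(t[:,1]))
s=pickle.load(open("w2.pkl","rb")); p,d=load("w2.npz"); h=hsv(p); H,S,V=[h[...,i] for i in range(3)]
Q,uv=cloud("wrist",d,((H<8)|(H>172))&(S>120),s)
r0=np.array([.5741,-.2096]);a=np.radians(15.1); ex=np.array([np.cos(a),np.sin(a)]); ey=np.array([-ex[1],ex[0]])
L=np.c_[(Q[:,:2]-r0)@ex,(Q[:,:2]-r0)@ey,Q[:,2]]
L=L[(L[:,2]<.09)&(L[:,2]>.03)&(abs(L[:,1]-.042)<.03)]
print("knob x",pc(L[:,0]),"y",pc(L[:,1]),"z",pc(L[:,2])); c=L[L[:,2]>.072]; print("crest x",pc(c[:,0]),"y mid",np.median(c[:,1]))
E
```

```text
bolt far cheek x [0.0138 0.0228] y [0.0295 0.0529] near x [-0.0297 -0.0128] y [0.0297 0.0526]
head far x [0.0175 0.026 ] y [-0.0476 -0.0299] near x [-0.0262 -0.017 ] [-0.0469 -0.0309]
pad x [-0.0086  0.0087] y [-0.014   0.0164]
knob x [-0.0716 -0.0487] y [0.0289 0.0552] z [0.0607 0.0769]
crest x [-0.0716 -0.049 ] y mid 0.041539641315519536
```

Base centre (0.574, -0.2096) with yaw 15.1° agrees with the seat: cheeks symmetric about it, saddles at +41 and -39 mm. The knob centre in the holder frame is (-60, 41.5) mm and matches the spec. Descending on the knob.

Call:
arm_command:
  rows:
    - {"travel":[-1,-0.7,2],"roll":0,"fingers":70}
    - {"travel":[-2.2,-1.6,6],"roll":0,"fingers":70}
    - {"travel":[-2.2,-1.6,10.5],"roll":0,"fingers":70}
    - {"travel":[-2.2,-1.6,14],"roll":0,"fingers":70}
    - {"travel":[-2.2,-1.6,17],"roll":0,"fingers":70}
    - {"travel":[-2.2,-1.6,18.8],"roll":0,"fingers":70}
    - {"travel":[-2.2,-1.6,19.4],"roll":0,"fingers":70}
    - {"travel":[-2.2,-1.6,19.4],"roll":0,"fingers":70}

```text
time_s: 4.1
tcp_pos: [0.5051, -0.1838, 0.0543]
ee_rot: [[0.965, 0.261, -0.001], [0.261, -0.965, 0.0], [-0.001, -0.0, -1.0]]
wrist_force: [-0.6, -0.6, 1.0]
gripper_width: 0.702
```

Call:
arm_command:
  rows:
    - {"travel":[0,0,0],"roll":0,"fingers":0}
    - {"travel":[0,0,0],"roll":0,"fingers":0}
    - {"travel":[0,0,0],"roll":0,"fingers":0}
    - {"travel":[0,0,0],"roll":0,"fingers":0}
    - {"travel":[0,0,0],"roll":0,"fingers":0}
    - {"travel":[0,0,0],"roll":0,"fingers":0}
    - {"travel":[0,0,0],"roll":0,"fingers":0}
    - {"travel":[0,0,0],"roll":0,"fingers":0}

```text
time_s: 4.9
tcp_pos: [0.5049, -0.1847, 0.0549]
ee_rot: [[0.966, 0.259, -0.0], [0.259, -0.966, 0.001], [0.0, -0.001, -1.0]]
wrist_force: [-1.2, 5.4, 4.0]
gripper_width: 0.313
```

Call:
arm_command:
  rows:
    - {"travel":[-0.3,0,0],"roll":0,"fingers":0}
    - {"travel":[-0.7,0,0],"roll":0,"fingers":0}
    - {"travel":[-1.1,0,0],"roll":0,"fingers":0}
    - {"travel":[-1.5,0,0],"roll":0,"fingers":0}
    - {"travel":[-1.9,0,0],"roll":0,"fingers":0}
    - {"travel":[-2.3,0,0],"roll":0,"fingers":0}
    - {"travel":[-2.7,0,0],"roll":0,"fingers":0}
    - {"travel":[-3.0,0,0],"roll":0,"fingers":0}
    - {"travel":[-3.25,0,0],"roll":0,"fingers":0}
    - {"travel":[-3.25,0,0],"roll":0,"fingers":0}

```text
time_s: 5.9
tcp_pos: [0.474, -0.1929, 0.0549]
ee_rot: [[0.966, 0.259, 0.002], [0.259, -0.966, 0.001], [0.002, -0.0, -1.0]]
wrist_force: [1.0, 6.7, 2.7]
gripper_width: 0.314
```

Call:
arm_command:
  rows:
    - {"travel":[-3.25,0,0],"roll":0,"fingers":60}
    - {"travel":[0,0,0],"roll":0,"fingers":60}
    - {"travel":[0,0,0],"roll":0,"fingers":60}
    - {"travel":[0,0,0],"roll":0,"fingers":60}

```text
time_s: 6.3
tcp_pos: [0.474, -0.1937, 0.0544]
ee_rot: [[0.966, 0.26, 0.0], [0.26, -0.966, -0.0], [0.0, 0.0, -1.0]]
wrist_force: [0.2, 0.3, -0.5]
gripper_width: 0.562
```

I wrongly repeated the -3.25 offset in that first row (the travel is relative), so the knob may have been disturbed. I'll rise and check it.

Call:
arm_command:
  rows:
    - {"travel":[0,0,-2],"roll":0,"fingers":60}
    - {"travel":[0,0,-6],"roll":0,"fingers":60}
    - {"travel":[1,0,-10.5],"roll":0,"fingers":60}
    - {"travel":[3,0,-14],"roll":0,"fingers":60}
    - {"travel":[5,0,-17],"roll":0,"fingers":60}
    - {"travel":[6,0,-19.5],"roll":0,"fingers":60}
    - {"travel":[6,0,-19.5],"roll":0,"fingers":60}
    - {"travel":[6,0,-19.5],"roll":0,"fingers":60}

```text
time_s: 7.1
tcp_pos: [0.531, -0.1781, 0.2493]
ee_rot: [[0.966, 0.259, -0.0], [0.259, -0.966, 0.001], [-0.0, -0.001, -1.0]]
wrist_force: [-0.0, -0.2, -0.9]
gripper_width: 0.601
```

```bash
cat > knob.py <<'E'
from h import *
import sys
def knob(name):
    s=sense(); p,d=capture(name); save(name+sys.argv[1],p); np.savez(name+sys.argv[1]+".npz",p=p,d=d); h=hsv(p); H,S,V=[h[...,i] for i in range(3)]
    Q,uv=cloud(name,d,((H<8)|(H>172))&(S>120),s)
    r0=np.array([.5741,-.2096]);a=np.radians(15.1); ex=np.array([np.cos(a),np.sin(a)]); ey=np.array([-ex[1],ex[0]])
    L=np.c_[(Q[:,:2]-r0)@ex,(Q[:,:2]-r0)@ey,Q[:,2]]
    k=(L[:,2]<.09)&(L[:,2]>.04)&(abs(L[:,1]-.042)<.03)&(L[:,0]<0)&(L[:,0]>-.13); L=L[k]
    print(name,s["time_s"],"knob x",np.percentile(L[:,0],[1,50,99]).round(4),"y",np.percentile(L[:,1],[1,50,99]).round(4),"z",np.percentile(L[:,2],[1,99]).round(4),len(L),uv[k].mean(0))
if __name__=="__main__":
    for n in sys.argv[2:]: knob(n)
E
python3 knob.py 3 wrist
```

```text
wrist 7.1 knob x [-0.1037 -0.0896 -0.0807] y [0.0293 0.0417 0.0553] z [0.0596 0.0771] 463 [323.59179266 234.76673866]
```

Knob is at 32 mm travel, fully out. Now the injector.

```bash
python3 - <<'E'
from h import *
print(sense()["joints"].round(1), plan((.5253,.1575,.15),15.0))
E
```

```text
[ -2.   15.1  -7.4  -0.  -67.6 107. ] (array([  8.2 , -32.53,   9.87]), np.float64(89.99), 't=', 7.15)
```

Call:
arm_command:
  rows:
    - {"travel":[0.6,-2.5,0],"roll":8,"fingers":60}
    - {"travel":[1.7,-7,0],"roll":16,"fingers":60}
    - {"travel":[2.8,-11.5,1],"roll":24,"fingers":60}
    - {"travel":[4,-16,2],"roll":32,"fingers":60}
    - {"travel":[5.1,-20.4,3],"roll":40,"fingers":60}
    - {"travel":[6.2,-24.8,4],"roll":48,"fingers":60}
    - {"travel":[7.3,-29,5],"roll":56,"fingers":60}
    - {"travel":[8,-31.8,5],"roll":64,"fingers":60}
    - {"travel":[8.2,-32.5,5],"roll":72,"fingers":60}
    - {"travel":[8.2,-32.5,5],"roll":80,"fingers":60}

```text
time_s: 8.15
tcp_pos: [0.5252, 0.158, 0.1976]
ee_rot: [[0.42, -0.908, -0.003], [-0.908, -0.42, -0.002], [0.0, 0.004, -1.0]]
wrist_force: [-0.3, 0.7, 0.1]
gripper_width: 0.595
```

Call:
arm_command:
  rows:
    - {"travel":[0,0,2],"roll":7,"fingers":60}
    - {"travel":[0,0,5],"roll":10,"fingers":60}
    - {"travel":[0,0,5],"roll":10,"fingers":60}
    - {"travel":[0,0,5],"roll":10,"fingers":60}

```text
time_s: 8.55
tcp_pos: [0.526, 0.1563, 0.1488]
ee_rot: [[0.26, -0.965, -0.002], [-0.965, -0.26, -0.002], [0.001, 0.003, -1.0]]
wrist_force: [0.4, 1.2, 1.1]
gripper_width: 0.602
```

```bash
python3 - <<'E'
from h import *
print(plan((.5253,.1575,.032),15.0)); s=sense(); print(s["tcp_pos"])
p,d=capture("wrist"); Q,uv=cloud("wrist",d,None,s)
a=np.radians(15); ex=np.array([np.cos(a),np.sin(a)]); ey=np.array([-ex[1],ex[0]])
X,Y,Z=Q[:,:2]@ex,Q[:,:2]@ey,Q[:,2]
k=(Z>.05)&(Z<.056)&(abs(X-.548)<.02)&(Y>-.005)&(Y<.038)
print("flats",k.sum(),np.percentile(X[k],[2,98]),np.percentile(X[k],[2,98]).mean(),np.percentile(Y[k],[2,98]),uv[k].mean(0) if k.any() else "")
E
```

```text
(array([-0.15,  0.  , 11.68]), np.float64(0.1), 't=', 8.55)
[0.52596836 0.15634815 0.1488209 ]
flats 1519 [0.53509823 0.55964465] 0.5473714384552579 [-0.00447982  0.03587878] [325.959842   206.82949309]
```

Call:
arm_command:
  rows:
    - {"travel":[-0.1,0.05,2],"roll":0,"fingers":60}
    - {"travel":[-0.1,0.05,5],"roll":0,"fingers":60}
    - {"travel":[-0.1,0.05,8],"roll":0,"fingers":60}
    - {"travel":[-0.1,0.05,10],"roll":0,"fingers":60}
    - {"travel":[-0.1,0.05,11.2],"roll":0,"fingers":60}
    - {"travel":[-0.1,0.05,11.7],"roll":0,"fingers":60}
    - {"travel":[-0.1,0.05,11.7],"roll":0,"fingers":60}
    - {"travel":[-0.1,0.05,11.7],"roll":0,"fingers":60}

```text
time_s: 9.4
tcp_pos: [0.5267, 0.1585, 0.0338]
ee_rot: [[0.26, -0.966, 0.002], [-0.966, -0.26, 0.001], [-0.001, -0.002, -1.0]]
wrist_force: [0.2, -0.4, 0.5]
gripper_width: 0.597
```

Call:
arm_command:
  rows:
    - {"travel":[0,0,0],"roll":0,"fingers":45}
    - {"travel":[0,0,0],"roll":0,"fingers":35}
    - {"travel":[0,0,0],"roll":0,"fingers":0}
    - {"travel":[0,0,0],"roll":0,"fingers":0}
    - {"travel":[0,0,0],"roll":0,"fingers":0}
    - {"travel":[0,0,0],"roll":0,"fingers":0}
    - {"travel":[0,0,0],"roll":0,"fingers":0}
    - {"travel":[0,0,0],"roll":0,"fingers":0}

```text
time_s: 10.2
tcp_pos: [0.5243, 0.1574, 0.0325]
ee_rot: [[0.259, -0.966, -0.003], [-0.966, -0.259, -0.001], [0.001, 0.003, -1.0]]
wrist_force: [-5.0, 0.6, 4.7]
gripper_width: 0.296
```

Call:
arm_command:
  rows:
    - {"travel":[0,0,-0.3],"roll":0,"fingers":0}
    - {"travel":[0,0,-0.9],"roll":0,"fingers":0}
    - {"travel":[0,0,-2],"roll":0,"fingers":0}
    - {"travel":[0,0,-4],"roll":0,"fingers":0}
    - {"travel":[0,0,-6.5],"roll":0,"fingers":0}
    - {"travel":[0,0,-9],"roll":0,"fingers":0}
    - {"travel":[0,0,-11],"roll":0,"fingers":0}
    - {"travel":[0,0,-12],"roll":0,"fingers":0}
    - {"travel":[0,0,-12],"roll":0,"fingers":0}

```text
time_s: 11.1
tcp_pos: [0.5267, 0.1585, 0.1544]
ee_rot: [[0.259, -0.966, 0.004], [-0.966, -0.259, 0.002], [-0.001, -0.004, -1.0]]
wrist_force: [0.6, -0.7, -3.6]
gripper_width: 0.297
```

```bash
python3 - <<'E'
from h import *
import pickle
s=sense(); p,d=capture("wrist"); np.savez("w4.npz",p=p,d=d); pickle.dump(s,open("w4.pkl","wb")); save("w4",p)
R=np.array(s["ee_rot"]); Q,uv=cloud("wrist",d,None,s); T=(Q-s["tcp_pos"])@R   # tool coords
Y,X,Z=-T[:,0],-T[:,1],-T[:,2]   # injector-like axes, origin TCP
k=(abs(X)<.02)&(Z>.01)&(Z<.06)&(Y>-.1)&(Y<.1); 
for y in np.arange(-.095,.1,.01):
    m=k&(abs(Y-y)<.005)
    if m.sum()>10: z=np.percentile(Z[m],95); c=m&(Z>z-.004); print("%.3f n%d ztop %.4f x %.4f..%.4f"%(y,m.sum(),z,*np.percentile(X[c],[3,97])))
i=(abs(X)<.02)&(Z>.035)&(Z<.06)&(Y<-.02); print("inlet",i.sum(),X[i].mean(),Y[i].mean())
print(s["tcp_pos"],s["wrist_force"],s["moment"],s["gripper_width"])
r0=np.array([.5741,-.2096]); print(plan((*r0,.155),15.1))
E
```

```text
-0.095 n432 ztop 0.0300 x -0.0100..0.0115
-0.085 n1874 ztop 0.0303 x -0.0103..0.0118
-0.075 n1428 ztop 0.0297 x -0.0099..0.0114
-0.065 n1355 ztop 0.0195 x -0.0076..0.0088
-0.055 n1319 ztop 0.0198 x -0.0077..0.0088
-0.045 n2066 ztop 0.0465 x -0.0053..0.0060
-0.035 n1357 ztop 0.0483 x -0.0059..0.0064
-0.025 n462 ztop 0.0199 x -0.0118..0.0128
-0.015 n1500 ztop 0.0560 x -0.0174..0.0188
-0.005 n1156 ztop 0.0563 x -0.0170..0.0184
0.005 n759 ztop 0.0458 x -0.0169..0.0184
0.015 n958 ztop 0.0203 x -0.0117..0.0126
0.025 n337 ztop 0.0194 x -0.0105..0.0114
0.035 n22 ztop 0.0131 x -0.0081..0.0087
inlet 1565 0.0003166512149527135 -0.038564028732118304
[0.52667237 0.15848235 0.15436974] [ 0.60430449 -0.72655943 -3.6198202 ] [ 0.09097921 -0.08734688 -0.04050779] 0.2971185153962281
(array([36.77,  4.85, -0.25]), np.float64(-0.09), 't=', 11.15)
```

View pics/w4.png

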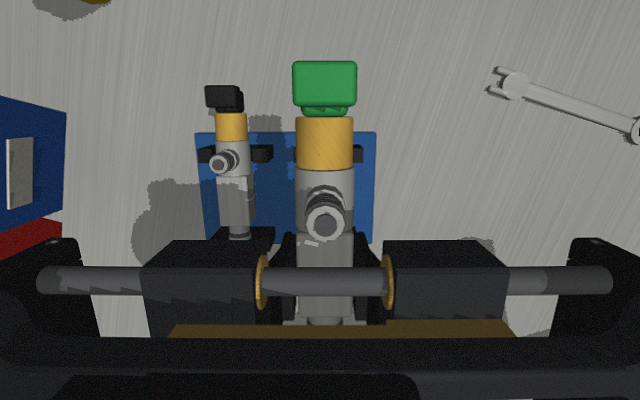

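The wrist picture shows the green-connector injector held level, inlet up at (325,215); the black one is still in the rack at (232,160). Carrying it to the holder.

Call:
arm_command:
  rows:
    - {"travel":[1.5,0.2,0],"roll":0,"fingers":0}
    - {"travel":[4.5,0.6,0],"roll":0,"fingers":0}
    - {"travel":[8.5,1.1,0],"roll":0,"fingers":0}
    - {"travel":[13,1.7,0],"roll":0,"fingers":0}
    - {"travel":[17.5,2.3,0],"roll":0,"fingers":0}
    - {"travel":[22,2.9,0],"roll":0,"fingers":0}
    - {"travel":[26.5,3.5,0],"roll":0,"fingers":0}
    - {"travel":[30.5,4,0],"roll":0,"fingers":0}
    - {"travel":[33.5,4.4,0],"roll":0,"fingers":0}
    - {"travel":[35.6,4.7,0],"roll":0,"fingers":0}

```text
time_s: 12.15
tcp_pos: [0.5713, -0.2009, 0.1504]
ee_rot: [[0.257, -0.966, -0.004], [-0.967, -0.257, 0.0], [-0.001, 0.004, -1.0]]
wrist_force: [0.0, 0.6, -3.3]
gripper_width: 0.292
```

Call:
arm_command:
  rows:
    - {"travel":[0.8,0.1,0.5],"roll":0,"fingers":0}
    - {"travel":[1,0.15,2],"roll":0,"fingers":0}
    - {"travel":[1,0.15,4],"roll":0,"fingers":0}
    - {"travel":[1,0.15,4.5],"roll":0,"fingers":0}
    - {"travel":[1,0.15,4.5],"roll":0,"fingers":0}
    - {"travel":[1,0.15,4.5],"roll":0,"fingers":0}
    - {"travel":[1,0.15,4.5],"roll":0,"fingers":0}

```text
time_s: 12.85
tcp_pos: [0.5746, -0.2079, 0.1086]
ee_rot: [[0.26, -0.966, 0.002], [-0.966, -0.26, -0.0], [0.001, -0.002, -1.0]]
wrist_force: [1.0, -0.1, -3.1]
gripper_width: 0.298
```

```bash
cat > chk.py <<'E'
from h import *
import pickle,sys
s=sense(); p,d=capture("wrist"); n="w"+sys.argv[1]; np.savez(n+".npz",p=p,d=d); pickle.dump(s,open(n+".pkl","wb")); save(n,p)
r0=np.array([.5741,-.2096])
print(s["tcp_pos"],s["wrist_force"],s["gripper_width"],plan((*r0,.040),15.1))
R=np.array(s["ee_rot"]); Q,uv=cloud("wrist",d,None,s); h=hsv(p)[uv[:,1],uv[:,0]]; T=(Q-s["tcp_pos"])@R
i=(abs(T[:,1])<.02)&(T[:,2]<-.038)&(T[:,2]>-.06)&(T[:,0]>.02)&(T[:,0]<.06); print("inlet tool",T[i].mean(0),i.sum())
b=(h[:,0]>15)&(h[:,0]<30)&(h[:,1]>100)&(abs(T[:,1])<.03)&(T[:,0]>.04); print("brass tool y",np.percentile(T[b,1],[2,98]),b.sum())
z=Q[:,2]; near=np.hypot(*(Q[:,:2]-r0).T)<.095
g=near&(h[:,0]>40)&(h[:,0]<90)&(h[:,1]>60)&(z<.018)&(z>.006); print("base edges tool y",np.percentile(T[g,1],[.5,99.5]),"x max",np.percentile(T[g,0],99.5))
# head saddle cheek tops z~.053
k=(abs(z-.053)<.0025)&(T[:,0]>.025)&(T[:,0]<.055)&(h[:,1]<60)
for sgn in (-1,1):
    m=k&(T[:,1]*sgn>.013)&(T[:,1]*sgn<.035); print("cheek",sgn,m.sum(),np.percentile(T[m],[3,97],axis=0)[:,:2] if m.sum()>5 else "")
E
python3 chk.py 5
```

```text
[ 0.57456263 -0.20793079  0.10855695] [ 0.99112494 -0.06389416 -3.14332438] 0.298161433806681 (array([0.15, 0.09, 6.86]), np.float64(-0.04), 't=', 12.9)
inlet tool [ 0.0382975  -0.00034808 -0.04574616] 1478
brass tool y [-0.01268137  0.0111011 ] 2978
base edges tool y [-0.05269777  0.05548198] x max 0.06567270270703389
cheek -1 176 [[ 0.03206595 -0.02420326]
 [ 0.04913409 -0.01981769]]
cheek 1 341 [[0.03240925 0.01908147]
 [0.04923477 0.02736415]]
```

View pics/w5.png

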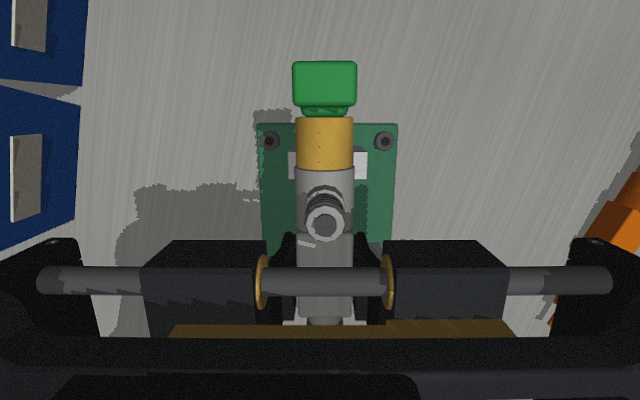

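The injector is about 1.3 mm off in tool y relative to the base and saddle cheeks. I'll correct that and descend.

Call:
arm_command:
  rows:
    - {"travel":[0,0.13,0.5],"roll":0,"fingers":0}
    - {"travel":[0,0.13,1.5],"roll":0,"fingers":0}
    - {"travel":[0,0.13,2.7],"roll":0,"fingers":0}
    - {"travel":[0,0.13,3.9],"roll":0,"fingers":0}
    - {"travel":[0,0.13,4.8],"roll":0,"fingers":0}
    - {"travel":[0,0.13,5.4],"roll":0,"fingers":0}
    - {"travel":[0,0.13,5.8],"roll":0,"fingers":0}
    - {"travel":[0,0.13,6.0],"roll":0,"fingers":0}
    - {"travel":[0,0.13,6.0],"roll":0,"fingers":0}

```text
time_s: 13.8
tcp_pos: [0.5727, -0.2084, 0.0475]
ee_rot: [[0.259, -0.966, 0.0], [-0.966, -0.259, -0.0], [0.0, -0.0, -1.0]]
wrist_force: [0.3, 0.4, -3.1]
gripper_width: 0.299
```

```bash
python3 chk.py 6
```

```text
[ 0.57269605 -0.20840731  0.04748868] [ 0.2560391   0.40756414 -3.05154586] 0.2985828375043915 (array([ 0.15, -0.09,  0.78]), np.float64(-0.07), 't=', 13.85)
inlet tool [ 0.03830508 -0.00034641 -0.04572198] 1489
brass tool y [-0.01284347  0.01108768] 2987
base edges tool y [-0.05485022  0.05330283] x max 0.06614436549714421
cheek -1 725 [[ 0.03211491 -0.0262754 ]
 [ 0.04947144 -0.01758557]]
cheek 1 719 [[0.03216004 0.01659368]
 [0.04935553 0.02511881]]
```

Call:
arm_command:
  rows:
    - {"travel":[0,0,0.2],"roll":0,"fingers":0}
    - {"travel":[0,0,0.35],"roll":0,"fingers":0}
    - {"travel":[0,0,0.45],"roll":0,"fingers":0}
    - {"travel":[0,0,0.55],"roll":0,"fingers":0}
    - {"travel":[0,0,0.6],"roll":0,"fingers":0}
    - {"travel":[0,0,0.6],"roll":0,"fingers":0}

```text
time_s: 14.45
tcp_pos: [0.5725, -0.2084, 0.0415]
ee_rot: [[0.259, -0.966, -0.0], [-0.966, -0.259, 0.0], [-0.0, 0.0, -1.0]]
wrist_force: [0.1, 1.1, -3.5]
gripper_width: 0.298
```

Call:
arm_command:
  rows:
    - {"travel":[0,0,0.05],"roll":0,"fingers":0}
    - {"travel":[0,0,0.1],"roll":0,"fingers":0}
    - {"travel":[0,0,0.1],"roll":0,"fingers":0}
    - {"travel":[0,0,0.1],"roll":0,"fingers":0}

```text
time_s: 14.85
tcp_pos: [0.5726, -0.2084, 0.0405]
ee_rot: [[0.259, -0.966, -0.0], [-0.966, -0.259, -0.0], [-0.0, 0.0, -1.0]]
wrist_force: [0.4, 0.3, -3.5]
gripper_width: 0.299
```

Call:
arm_command:
  rows:
    - {"travel":[0,0,0.03],"roll":0,"fingers":0}
    - {"travel":[0,0,0.06],"roll":0,"fingers":0}
    - {"travel":[0,0,0.06],"roll":0,"fingers":0}
    - {"travel":[0,0,0.06],"roll":0,"fingers":0}

```text
time_s: 15.25
tcp_pos: [0.5726, -0.2084, 0.04]
ee_rot: [[0.259, -0.966, 0.0], [-0.966, -0.259, -0.0], [0.0, -0.0, -1.0]]
wrist_force: [-1.3, -0.6, -3.4]
gripper_width: 0.296
```

Call:
arm_command:
  rows:
    - {"travel":[0,0,0.03],"roll":0,"fingers":0}
    - {"travel":[0,0,0.06],"roll":0,"fingers":0}
    - {"travel":[0,0,0.08],"roll":0,"fingers":0}
    - {"travel":[0,0,0.08],"roll":0,"fingers":0}

```text
time_s: 15.65
tcp_pos: [0.5728, -0.2084, 0.0397]
ee_rot: [[0.259, -0.966, 0.001], [-0.966, -0.259, -0.0], [0.0, -0.001, -1.0]]
wrist_force: [-1.3, 0.8, 0.5]
gripper_width: 0.295
```

Contact: the weight has come off the wrist. Opening.

Call:
arm_command:
  rows:
    - {"travel":[0,0,0],"roll":0,"fingers":32}
    - {"travel":[0,0,0],"roll":0,"fingers":36}
    - {"travel":[0,0,0],"roll":0,"fingers":42}
    - {"travel":[0,0,0],"roll":0,"fingers":50}
    - {"travel":[0,0,0],"roll":0,"fingers":55}
    - {"travel":[0,0,0],"roll":0,"fingers":55}

```text
time_s: 16.25
tcp_pos: [0.5726, -0.2084, 0.0391]
ee_rot: [[0.259, -0.966, 0.0], [-0.966, -0.259, -0.0], [0.0, -0.0, -1.0]]
wrist_force: [-0.3, -0.4, -0.2]
gripper_width: 0.533
```

Call:
arm_command:
  rows:
    - {"travel":[0,0,-0.5],"roll":0,"fingers":55}
    - {"travel":[0,0,-2],"roll":0,"fingers":55}
    - {"travel":[0,0,-4.5],"roll":0,"fingers":55}
    - {"travel":[0,0,-8],"roll":0,"fingers":55}
    - {"travel":[0,0,-11],"roll":0,"fingers":55}
    - {"travel":[-1,0,-15],"roll":0,"fingers":55}
    - {"travel":[-2,0,-19],"roll":0,"fingers":55}
    - {"travel":[-3,0,-20.5],"roll":0,"fingers":55}
    - {"travel":[-3,0,-20.5],"roll":0,"fingers":55}

```text
time_s: 17.15
tcp_pos: [0.5658, -0.1787, 0.2476]
ee_rot: [[0.261, -0.965, 0.007], [-0.965, -0.261, -0.0], [0.002, -0.006, -1.0]]
wrist_force: [-0.1, 0.3, -0.6]
gripper_width: 0.551
```

```bash
cat > seat.py <<'E'
from h import *
import sys
name=sys.argv[1]; s=sense(); p,d=capture(name); save(name+sys.argv[2],p)
Q,uv=cloud(name,d,None,s); h=hsv(p)[uv[:,1],uv[:,0]]
r0=np.array([.5741,-.2096]);a=np.radians(15.1); ex=np.array([np.cos(a),np.sin(a)]); ey=np.array([-ex[1],ex[0]])
X,Y,Z=(Q[:,:2]-r0)@ex,(Q[:,:2]-r0)@ey,Q[:,2]
red=((h[:,0]<8)|(h[:,0]>172))&(h[:,1]>120)&(Z<.09)&(Z>.04)&(abs(Y-.042)<.03)&(X<0)&(X>-.14)
if red.any(): print("knob x",np.percentile(X[red],[1,99]).round(4),red.sum(),uv[red].mean(0))
for y in np.arange(-.095,.105,.01):
    m=(abs(Y-y)<.005)&(abs(X)<.016)&(Z>.03)&(Z<.1)&~red
    if m.sum()>5:
        z=np.percentile(Z[m],95); c=m&(Z>z-.004); print("y %.3f n%d ztop %.4f x %.4f..%.4f"%(y,m.sum(),z,*np.percentile(X[c],[3,97])))
i=(abs(X)<.02)&(Z>.075)&(Z<.1)&(Y<-.02)&(Y>-.06); print("inlet",i.sum(),X[i].mean(),Y[i].mean(),np.percentile(Z[i],95))
print(s["tcp_pos"],s["time_s"],s["joints"].round(1),uv[i].mean(0))
E
python3 seat.py wrist 7
```

```text
knob x [-0.1041 -0.0805] 506 [411.44664032 192.36363636]
y -0.095 n23 ztop 0.0683 x -0.0106..0.0082
y -0.085 n269 ztop 0.0702 x -0.0126..0.0108
y -0.075 n261 ztop 0.0699 x -0.0124..0.0099
y -0.065 n242 ztop 0.0592 x -0.0092..0.0072
y -0.055 n238 ztop 0.0595 x -0.0083..0.0073
y -0.045 n291 ztop 0.0853 x -0.0058..0.0038
y -0.035 n285 ztop 0.0881 x -0.0068..0.0047
y -0.025 n243 ztop 0.0837 x -0.0054..0.0024
y -0.015 n218 ztop 0.0603 x -0.0128..0.0115
y -0.005 n235 ztop 0.0602 x -0.0129..0.0116
y 0.005 n214 ztop 0.0602 x -0.0130..0.0117
y 0.015 n217 ztop 0.0600 x -0.0132..0.0118
y 0.025 n197 ztop 0.0625 x -0.0152..0.0154
y 0.035 n270 ztop 0.0745 x -0.0151..0.0156
y 0.045 n260 ztop 0.0743 x -0.0152..0.0157
y 0.055 n183 ztop 0.0739 x -0.0153..0.0158
y 0.065 n132 ztop 0.0561 x -0.0062..0.0056
y 0.075 n137 ztop 0.0560 x -0.0073..0.0066
y 0.085 n38 ztop 0.0500 x -0.0039..0.0051
y 0.095 n48 ztop 0.0499 x -0.0039..0.0020
inlet 197 -0.001088824677505225 -0.03563711651108973 0.08832095036748873
[ 0.56582137 -0.17871764  0.24756704] 17.15 [ -1.9  18.2  -3.2   0.  -68.2  17. ] [327.07106599 119.70050761]
```

View pics/wrist7.png

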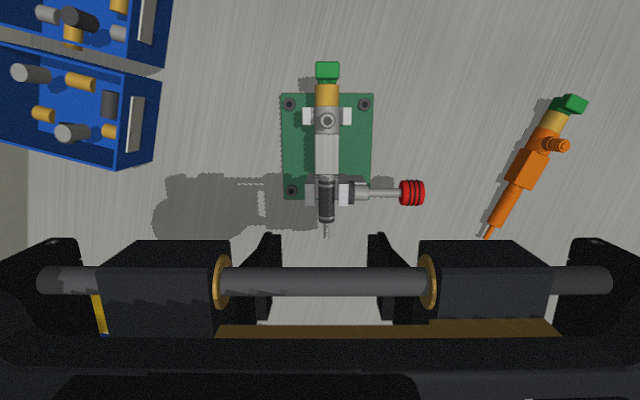

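Seated as it should be: inlet up at (327,120), the nozzle nut in the bolt saddle at (327,190), axis height 47 mm, y offset under 1 mm, and the knob still out at (411,192). Now back to the knob.

Call:
arm_command:
  rows:
    - {"travel":[-0.2,2,0],"roll":-8,"fingers":65}
    - {"travel":[-0.4,4,0],"roll":-16,"fingers":65}
    - {"travel":[-0.6,6,0],"roll":-24,"fingers":65}
    - {"travel":[-0.8,8,0],"roll":-32,"fingers":65}
    - {"travel":[-1,9.2,0],"roll":-40,"fingers":65}
    - {"travel":[-1,9.2,0],"roll":-48,"fingers":65}
    - {"travel":[-1,9.2,0],"roll":-56,"fingers":65}
    - {"travel":[-1,9.2,1],"roll":-64,"fingers":65}
    - {"travel":[-1,9.2,2],"roll":-72,"fingers":65}
    - {"travel":[-1,9.2,3],"roll":-80,"fingers":65}

```text
time_s: 18.2
tcp_pos: [0.472, -0.1937, 0.2113]
ee_rot: [[0.996, 0.093, -0.005], [0.093, -0.996, 0.001], [-0.005, -0.001, -1.0]]
wrist_force: [1.2, 0.3, 0.2]
gripper_width: 0.647
```

Call:
arm_command:
  rows:
    - {"travel":[0,0,1],"roll":-7,"fingers":65}
    - {"travel":[0,0,3],"roll":-10,"fingers":65}
    - {"travel":[0,0,4],"roll":-10,"fingers":65}
    - {"travel":[0,0,4],"roll":-10,"fingers":65}
    - {"travel":[0,0,4],"roll":-10,"fingers":65}

```text
time_s: 18.7
tcp_pos: [0.4733, -0.1938, 0.1737]
ee_rot: [[0.966, 0.259, -0.001], [0.259, -0.966, -0.0], [-0.001, -0.0, -1.0]]
wrist_force: [0.2, -0.2, 1.0]
gripper_width: 0.649
```

```bash
python3 - <<'E'
from h import *
s=sense(); print(s["tcp_pos"],s["joints"].round(1)); print(plan((.4740,-.1936,.055),105.1))
E
```

```text
[ 0.47325561 -0.19380518  0.17371752] [ -4.1  14.2 -20.3   0.  -55.5 109. ]
(array([ 0.09,  0.  , 11.87]), np.float64(-0.12), 't=', 18.7)
```

Call:
arm_command:
  rows:
    - {"travel":[0,0,2],"roll":0,"fingers":65}
    - {"travel":[0,0,5],"roll":0,"fingers":65}
    - {"travel":[0,0,8],"roll":0,"fingers":65}
    - {"travel":[0,0,10.3],"roll":0,"fingers":65}
    - {"travel":[0,0,11.5],"roll":0,"fingers":65}
    - {"travel":[0,0,11.8],"roll":0,"fingers":65}
    - {"travel":[0,0,11.8],"roll":0,"fingers":65}

```text
time_s: 19.4
tcp_pos: [0.4741, -0.1938, 0.0567]
ee_rot: [[0.966, 0.259, 0.001], [0.259, -0.966, -0.0], [0.001, 0.001, -1.0]]
wrist_force: [0.8, -1.1, 0.3]
gripper_width: 0.654
```

Call:
arm_command:
  rows:
    - {"travel":[0,0,0],"roll":0,"fingers":45}
    - {"travel":[0,0,0],"roll":0,"fingers":36}
    - {"travel":[0,0,0],"roll":0,"fingers":0}
    - {"travel":[0,0,0],"roll":0,"fingers":0}
    - {"travel":[0,0,0],"roll":0,"fingers":0}
    - {"travel":[0,0,0],"roll":0,"fingers":0}
    - {"travel":[0,0,0],"roll":0,"fingers":0}

```text
time_s: 20.1
tcp_pos: [0.4733, -0.1931, 0.0565]
ee_rot: [[0.966, 0.259, -0.0], [0.259, -0.966, 0.001], [0.0, -0.001, -1.0]]
wrist_force: [-2.2, 5.7, 5.6]
gripper_width: 0.313
```

Gripped at 27 mm. Pushing home by +3.25 cm along tool x.

Call:
arm_command:
  rows:
    - {"travel":[0.3,0,0],"roll":0,"fingers":0}
    - {"travel":[0.7,0,0],"roll":0,"fingers":0}
    - {"travel":[1.1,0,0],"roll":0,"fingers":0}
    - {"travel":[1.5,0,0],"roll":0,"fingers":0}
    - {"travel":[1.9,0,0],"roll":0,"fingers":0}
    - {"travel":[2.3,0,0],"roll":0,"fingers":0}
    - {"travel":[2.7,0,0],"roll":0,"fingers":0}
    - {"travel":[3.0,0,0],"roll":0,"fingers":0}
    - {"travel":[3.25,0,0],"roll":0,"fingers":0}
    - {"travel":[3.25,0,0],"roll":0,"fingers":0}

```text
time_s: 21.1
tcp_pos: [0.5043, -0.1848, 0.0564]
ee_rot: [[0.966, 0.26, -0.002], [0.26, -0.966, 0.0], [-0.001, -0.001, -1.0]]
wrist_force: [-1.3, 4.9, 5.2]
gripper_width: 0.311
```

Call:
arm_command:
  rows:
    - {"travel":[0,0,0],"roll":0,"fingers":36}
    - {"travel":[0,0,0],"roll":0,"fingers":50}
    - {"travel":[0,0,0],"roll":0,"fingers":60}
    - {"travel":[0,0,0],"roll":0,"fingers":60}
    - {"travel":[0,0,0],"roll":0,"fingers":60}

```text
time_s: 21.6
tcp_pos: [0.5047, -0.1853, 0.056]
ee_rot: [[0.966, 0.259, -0.0], [0.259, -0.966, -0.0], [-0.0, 0.0, -1.0]]
wrist_force: [-0.3, -0.6, -0.6]
gripper_width: 0.576
```

Call:
arm_command:
  rows:
    - {"travel":[0,0,-1],"roll":0,"fingers":60}
    - {"travel":[0,0,-3],"roll":0,"fingers":60}
    - {"travel":[0,0,-6],"roll":0,"fingers":60}
    - {"travel":[0,0,-10],"roll":0,"fingers":60}
    - {"travel":[0.5,0,-14],"roll":0,"fingers":60}
    - {"travel":[1.5,0,-17],"roll":0,"fingers":60}
    - {"travel":[2.5,0,-19.2],"roll":0,"fingers":60}
    - {"travel":[2.5,0,-19.2],"roll":0,"fingers":60}
    - {"travel":[2.5,0,-19.2],"roll":0,"fingers":60}

```text
time_s: 22.5
tcp_pos: [0.5287, -0.1785, 0.2487]
ee_rot: [[0.966, 0.259, 0.001], [0.259, -0.966, 0.0], [0.001, -0.0, -1.0]]
wrist_force: [-1.0, 0.5, -0.5]
gripper_width: 0.598
```

```bash
python3 seat.py wrist 8; python3 - <<'E'
from h import *
p,d=capture("top")
for l in ["injector","oil_bottle","parts_cup","nozzle_nut"]: print(l,[(np.round(r["position"],3).tolist(),round(r["p"],2)) for r in search_frame("top",l)])
E
```

```text
knob x [-0.0719 -0.0487] 478 [323.68410042 206.15271967]
y -0.095 n11 ztop 0.0688 x -0.0101..0.0101
y -0.085 n229 ztop 0.0703 x -0.0114..0.0115
y -0.075 n285 ztop 0.0695 x -0.0113..0.0107
y -0.065 n220 ztop 0.0595 x -0.0079..0.0083
y -0.055 n220 ztop 0.0593 x -0.0079..0.0082
y -0.045 n156 ztop 0.0839 x -0.0044..0.0044
y -0.035 n294 ztop 0.0878 x -0.0061..0.0059
y -0.025 n305 ztop 0.0851 x -0.0048..0.0040
y -0.015 n240 ztop 0.0602 x -0.0118..0.0126
y -0.005 n240 ztop 0.0599 x -0.0120..0.0125
y 0.005 n241 ztop 0.0602 x -0.0120..0.0126
y 0.015 n234 ztop 0.0601 x -0.0119..0.0125
y 0.025 n195 ztop 0.0597 x -0.0119..0.0136
y 0.035 n292 ztop 0.0743 x -0.0159..0.0158
y 0.045 n288 ztop 0.0744 x -0.0159..0.0158
y 0.055 n207 ztop 0.0742 x -0.0158..0.0158
y 0.065 n162 ztop 0.0559 x -0.0061..0.0068
y 0.075 n159 ztop 0.0561 x -0.0067..0.0068
y 0.085 n49 ztop 0.0504 x -0.0025..0.0032
y 0.095 n54 ztop 0.0500 x -0.0025..0.0031
inlet 212 0.00041063302200218245 -0.033478522081287244 0.08804473893613797
[ 0.52865126 -0.1784889   0.24865399] 22.5 [ -2.   14.9  -7.7  -0.  -67.3 107.1] [399.63207547 152.60377358]
injector [([0.325, -0.261, 0.029], 0.97), ([0.322, 0.277, 0.024], 0.76)]
oil_bottle [([0.754, 0.022, 0.099], 0.98)]
parts_cup [([0.592, -0.5, 0.018], 0.91), ([0.526, -0.207, 0.012], 0.54)]
nozzle_nut [([0.398, -0.46, 0.053], 0.46)]
```

View pics/wrist8.png

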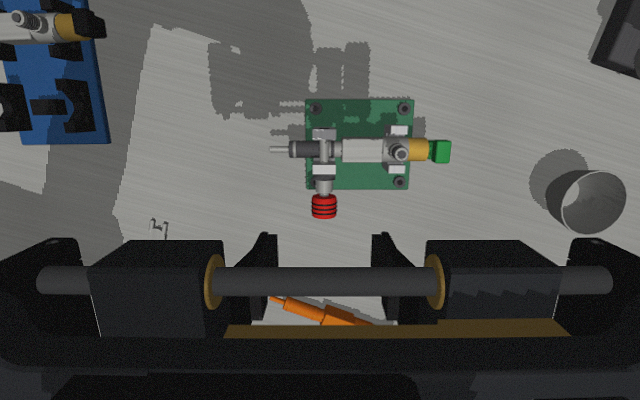

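The knob at (324,206) is back at its initial home position, the bolt crosses the nozzle nut at (323,150), the injector is level, and the robot is clear. Handing in.

```bash
python3 -c "
from station import finish_job
print(finish_job())"
```

```text
the job is handed in; nothing more can be done
None
```

The green-connector injector is clamped in the holder, and I handed the job in at about 22.6 s of the 64 s allowed. I pulled the knob out, moved the injector from the rack into the two saddles and pushed the knob home.

**Last checks:**
- **Knob:** it measured about 32 mm out after the pull. At the end it was within 0.3 mm of its starting position, with the bolt visible across the nozzle nut.
- **Injector:** it is level with its axis about 47 mm above the bench, within about 1 mm of the seat across the holder and 3 mm along it. The inlet points up and the nozzle is in the bolt saddle. It went down with only a few newtons of contact.
- **Other parts:** the oil bottle, bowl and spare nut were found where they started, within 5 mm. The black injector shows in its rack place in the last picture, but I did not measure it again.

**Two things that did not go cleanly:**
- **Knob release:** when letting go after the pull, I sent one wrong row that tugged the knob briefly against its stop. The force at that instant was not read, but the knob still measured fully out afterwards.
- **Final network search:** from the top camera it listed only the two look-alikes as injectors. It did not report the clamped one, which shows clearly in the wrist camera picture and depth.

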